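# Fit the tube-cup head to the bench mixer

### The job

Take the narrow barrel-shaped head (not the wide plate head) out of the white stand, set its tapered shank into the socket on top of the grey bench mixer and push or tap it straight down until it is fully home, so that friction alone holds it. Be gentle with the mixer's drive: feel for the seat, press firmly but never hard, let go, and leave the other head, the tip box and the jar where they are.

Things in the scene. Friction and masses are not known exactly. Their poses are not given: they have to be found in the camera images.
- head_mid (a point): Centre of the barrel of the narrow head to be fitted: an upright aluminium cylinder 38 mm in diameter, 50 mm tall, flat top, 0.13 to 0.25 kg; z points up out of its top. Its flat underside (the shoulder) lies 25 mm below this point and at the start rests on the stand's top, the shank hanging in a hole.
- shank_tip (a point): Lower end of that head's steel shank, 55 mm below head_mid on the same axis. The shank is 30 mm long and tapers 4 degrees a side from 19 mm diameter at the shoulder to 15 mm near the tip, whose edge is bevelled to 12 mm.
- plate_mid (a point): The other head, a wide one that stays in the stand: a disc 70 mm in diameter and 10 mm thick on a 30 mm stem, 30 mm tall in all over the stand's top, same shank. This point is on its axis, 15 mm above the stand's top.
- stand: White block stand, fixed, 80 mm (its x) by 200 mm (its y) by 45 mm tall, origin at the centre of its underside. Two through holes of 23 mm diameter at y = -50 mm and +50 mm; either head may stand in either hole.
- mixer: Grey bench mixer, fixed, housing 130 mm wide (its y), 170 mm long (its x, from -65 to +105 mm) and 75 mm tall. Origin on the underside, straight below the socket's axis. A straight push of 18 to 24 N drives the head home in all cases; more than 34 N down on the socket harms the drive.
- deck_point (a point): Point on the socket's vertical axis, level with the housing's top (75 mm up). The socket is a 39 mm round steel bush with four dark sprung leaves inside, forming the matching taper. The bush's flat top stands 2 to 16 mm above this point: it differs every time, is not reported, and must be felt (or seen). The mouth takes the tip up to 3 mm off-centre.
- drive (a joint): How far the socket gives downward on the drive's stiff thrust spring, in m: 0 unloaded, 0.001 for each 40 N of downward load. More than 0.00085 (34 N) harms the drive.
- leaf0 (a joint): Outward spread of the socket's first leaf, m: 0 empty, 0.0005 to 0.0008 with the head home; below 0.00045 it is not held. Leaves meet the shank when the shoulder is about 12 mm above the bush's top; pushing further meets 0 to about 15 N of resistance, then the shoulder lands on the bush (hard stop).
- leaf1 (a joint): The same for the second leaf, 90 degrees round from the first.
- leaf2 (a joint): The same for the third leaf, opposite the first.
- leaf3 (a joint): The same for the fourth leaf, opposite the second.
- tip_box_mid (a point): Centre of a blue pipette-tip box, 120 x 85 x 50 mm, standing loose on the bench; a bystander.
- jar_mid (a point): Centre of a glass jar with a white lid, 70 mm in diameter and 110 mm tall, standing loose on the bench; a bystander.

How it is judged:
By the outcome, as a careful person would: the job done as asked, in the order asked, and still so for the second after the job is handed in, with the robot touching nothing.
It also fails if it takes over 53 s, if anything falls off the work surface, if the arm or the gripper's body presses on something with over 40 N, if the wrist force passes 120 N, or if a joint passes its speed limit or range.

### The arm

A 6-joint arm with a two-finger parallel gripper is mounted at the origin on the work surface. World frame = base frame: x ahead of the robot, y to its left, z up, the work surface at z = 0. Lengths are in m, angles in rad, forces in N, time in s.
With the tool pointing down it reaches from about 0.375 to 0.975 m from the base axis. Payload 3.8 kg.
Tool frame: the origin (TCP) lies on the centre line of the jaws, within the pads' length; the fingertips stand 8 mm ahead of it and the grasp point (between the pads) lies 11 mm behind it; z points along the fingers, y is the direction in which the jaws open and shut (so a half turn about z gives the same grasp; the last joint's range is limited). The gripper opens to 85 mm and grips with 20 to 120 N. Pads are 22 mm wide; open, the fingers measure 114 mm over their backs; the gripper's body (76 mm by 85 mm) begins 54 mm behind the grasp point. The pads swing forward as they close: fully open they stand 13 mm farther back than shut.
Start: joints at [1.098, 0.264, 1.604, -0, 1.274, -0.037], TCP at [0.285, 0.612, 0.211] pointing down, gripper open.
Joint ranges: [-2.63, 2.63], [-0.94, 2.18], [0.31, 2.57], [-1.31, 4.45], [0, 2.66], [-2.55, 2.55]. Speed limits (rad/s): [2.57, 2.57, 3.14, 3.14, 3.14, 3.14].

### API

Orientations are given as a rotation vector (axis times angle).
In Python, from plant import move_to, move_straight, move_joints, move_gripper, pause, solve_ik, snapshot, Unreachable, job_done, search_frame, place_of, current_time_s, current_joint_pos, current_joint_vel, current_joint_efforts, current_eef_pos, current_tcp_rot, current_wrist_force, current_ft_torque, current_finger_gap gives the robot as it stands. Calls block until the motion is done:
- move_to(position, orientation): joint-space move of the TCP to a pose.
- move_straight(position, v=0.15, frame=None, max_force=None): straight line of the TCP; frame=None keeps the orientation; v is the mean speed in m/s. With max_force (N) it stops when the force on the tool has changed by that much, and returns True; else False.
- move_joints(angles): joint-space move.
- move_gripper(opening): opening from 0.0 (shut) to 1.0 (fully open); the grip force is fixed at half the most; returns when the fingers have stopped.
- pause(seconds).
- solve_ik(position, orientation): joint angles nearest the present ones, or None.
- snapshot(name): name is "scene" or "top" or "wrist"; returns a dict with "img" (420x560x3 uint8, red, green, blue), "fx", "fy", "cx", "cy" (pixels), "rvec" (rotation vector, rad) and "tvec" (3), from world to camera coordinates, as OpenCV has them. Camera axes: x right, y down, z forward; pixel columns grow to the right and rows downward; lengths in m; the calibration is good to about 2 mm. A picture is of the moment at which its call begins. There is no depth.
A pose or a line that the arm cannot do raises Unreachable and nothing moves.
- job_done(): hands the job in, once; it reports no verdict.
Trained networks look in a picture, given as the dict that the camera call returned (one of the last four; its "shot" number tells which), for a name from the list of things; names that differ only in an ending like _2 or _b are one class to them, and where a whole thing is asked for, a point or a joint stands for the part that bears it (a point fixed in the world has none). Each returns a list of dicts, best first, with "score" (0 to 1); they miss things now and then, are a little off and sometimes report something else, mostly with a low value. They report only what shows in the picture. A call takes as long as a camera call.
- search_frame(picture, label): "bbox" ([left, top, right, bottom] in pixels, round what is visible of it).
- place_of(picture, label): "pixel" ([column, row] in pixels: a listed point, or the origin of a listed thing).
Readings, each from a call of its own:
- current_time_s(): time.
- current_joint_pos(): joint angles.
- current_joint_vel(): joint speeds.
- current_joint_efforts(): joint torques, N m.
- current_eef_pos(): TCP position.
- current_tcp_rot(): TCP orientation.
- current_wrist_force(): force on the tool from outside, world axes, zero at the start.
- current_ft_torque(): the same for the moment, N m.
- current_finger_gap(): opening from 0.0 (shut) to 1.0 (fully open).
Only numpy, scipy, OpenCV 4.12 (cv2) and the standard library are available. Lean on these libraries where they do the work, as an engineer would, in place of code of your own. Each camera call takes 0.05 s, during which the arm holds its last target.

## Working session

There is one attempt and no reset: what is moved stays moved. The work goes in short steps, each a Python script; the robot and the scene stay as the last script left them, time stands still between calls to the robot, and variables do not carry over. Pictures are saved under pics/ and viewed, and the job is handed in when it is done.

```bash
mkdir -p pics; cat > h.py <<'E'
import numpy as np, cv2
from plant import *
def P(s):
    R=cv2.Rodrigues(np.array(s["rvec"],float))[0]; return R,np.array(s["tvec"],float)
def ray(s,px):
    R,t=P(s); d=R.T@np.array([(px[0]-s["cx"])/s["fx"],(px[1]-s["cy"])/s["fy"],1.]); return -R.T@t,d
def atz(s,px,z):
    c,d=ray(s,px); return c+d*(z-c[2])/d[2]
def proj(s,p):
    R,t=P(s); q=R@np.array(p)+t; return np.array([s["fx"]*q[0]/q[2]+s["cx"],s["fy"]*q[1]/q[2]+s["cy"]])
def tri(l):
    A=np.zeros((3,3));b=np.zeros(3)
    for s,px in l:
        c,d=ray(s,px);d=d/np.linalg.norm(d);M=np.eye(3)-np.outer(d,d);A+=M;b+=M@c
    return np.linalg.solve(A,b)
def save(s,n): cv2.imwrite("pics/"+n+".png",s["img"][:,:,::-1])
E
python3 - <<'E'
from h import *
np.set_printoptions(precision=4,suppress=True)
S={n:snapshot(n) for n in("scene","top","wrist")}
for n in S: save(S[n],n+"0"); c,_=ray(S[n],(0,0)); print(n,c)
for l in("head_mid","shank_tip","plate_mid","stand","mixer","deck_point","tip_box_mid","jar_mid"):
    o=[]
    for n in S:
        r=place_of(S[n],l)
        print(l,n,[(np.round(x["pixel"],1).tolist(),round(x["score"],2)) for x in r[:2]])
        if r and r[0]["score"]>.4 and n!="wrist": o.append((S[n],r[0]["pixel"]))
    if len(o)>1: print("   ",tri(o))
print(current_time_s(),current_tcp_rot(),current_finger_gap())
E
```

```text
scene [ 1.0188 -0.4608  0.8225]
top [0.5556 0.1027 1.2724]
wrist [0.2216 0.6405 0.3722]
head_mid scene [([157.1, 307.7], 0.8), ([201.2, 281.2], 0.67)]
head_mid top [([425.3, 226.5], 0.51)]
head_mid wrist []
    [ 0.5472 -0.2469  0.0678]
shank_tip scene [([166.9, 319.2], 0.66)]
shank_tip top []
shank_tip wrist []
plate_mid scene [([198.1, 282.2], 0.72)]
plate_mid top [([382.2, 218.0], 0.71)]
plate_mid wrist []
    [ 0.5661 -0.1478  0.0581]
stand scene [([182.9, 310.4], 0.79)]
stand top [([402.2, 220.3], 0.82)]
stand wrist []
    [ 0.5631 -0.2039  0.0156]
mixer scene [([297.3, 201.6], 0.64)]
mixer top [([233.2, 224.3], 0.82), ([352.8, 142.4], 0.36)]
mixer wrist []
    [ 0.5561  0.2236 -0.0016]
deck_point scene [([300.9, 185.6], 0.56)]
deck_point top [([232.7, 225.8], 0.91)]
deck_point wrist []
    [0.5578 0.2231 0.0588]
tip_box_mid scene [([292.3, 316.0], 0.66)]
tip_box_mid top [([354.4, 140.2], 0.64), ([399.7, 219.9], 0.6)]
tip_box_mid wrist []
    [ 0.7631 -0.0832  0.0338]
jar_mid scene [([353.7, 144.4], 0.67)]
jar_mid top [([131.3, 218.0], 0.78)]
jar_mid wrist []
    [0.576  0.4717 0.0496]
1.35 [-0.6791 -3.0673  0.0001] 1.002510559177215
```

View pics/scene0.png

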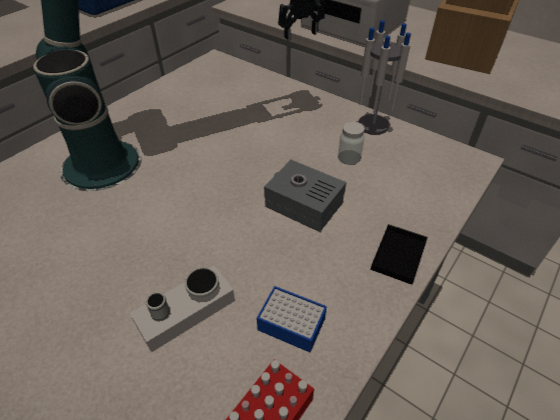

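View pics/top0.png

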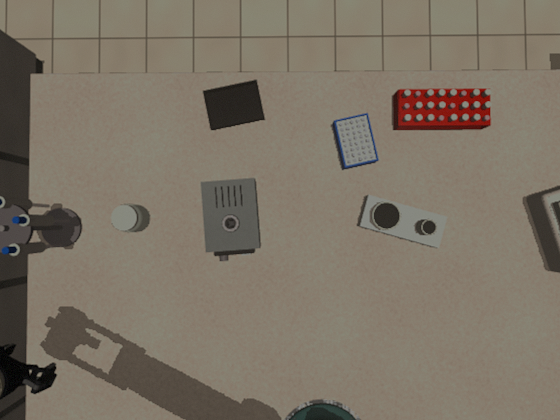

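View pics/wrist0.png

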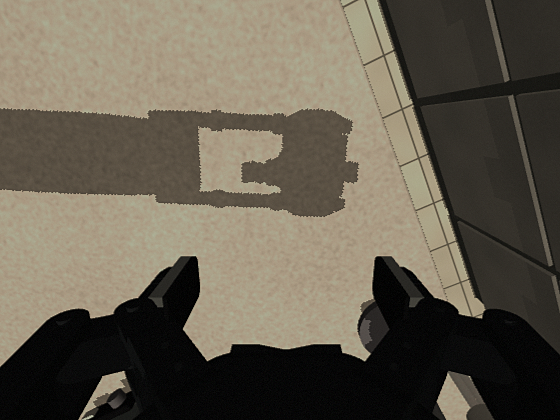

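The networks agree with the pictures. In the top view the narrow head is at about (426,227), the plate head at (385,215) and the socket at (231,224). Next I'll take closer wrist pictures of the socket, then the head.

```bash
cat >> h.py <<'E'
np.set_printoptions(precision=4,suppress=True)
def rot(y):
    y=np.array([y[0],y[1],0.]);y/=np.linalg.norm(y);z=np.array([0,0,-1.]);x=np.cross(y,z)
    return cv2.Rodrigues(np.stack([x,y,z],1))[0].ravel()
E
python3 - <<'E'
from h import *
for n,c,y in(("m",(0.557,0.223),(0.93,0.375)),("h",(0.548,-0.247),(0.98,-0.19))):
    r=rot(y); R=cv2.Rodrigues(r)[0]
    p=np.array([*c,0])-R[:,0]*0.0; p[2]=0.30
    move_to(p.tolist(),r.tolist()); pause(.2)
    s=snapshot("wrist"); save(s,"w1"+n); print(n,current_joint_pos(),ray(s,(0,0))[0])
    for l,z in(("deck_point",.075),("head_mid",.07),("plate_mid",.06),("mixer",0),("stand",0)):
        q=place_of(s,l); print(l,[(np.round(x["pixel"],1),round(x["score"],2),atz(s,x["pixel"],z)) for x in q[:2]])
print(current_time_s())
E
```

```text
m [ 0.3407  0.0809  1.6554  0.0001  1.4057 -0.044 ] [0.5312 0.2887 0.4618]
deck_point [(array([289. , 178.8]), 0.65, array([0.5627, 0.2227, 0.075 ]))]
head_mid []
plate_mid [(array([207.8, 370.6]), 0.49, array([ 0.561 , -0.1367,  0.06  ]))]
mixer [(array([285.7, 167.5]), 0.81, array([0.5571, 0.2247, 0.    ])), (array([287.4, 176.4]), 0.54, array([0.5649, 0.2126, 0.    ]))]
stand []
h [-0.4634  0.0827  1.6531  0.0001  1.4058 -0.2734] [ 0.563  -0.1774  0.4622]
deck_point []
head_mid [(array([287.8, 178.5]), 0.76, array([ 0.5523, -0.25  ,  0.07  ]))]
plate_mid [(array([295. , 104.6]), 0.76, array([ 0.5791, -0.1586,  0.06  ]))]
mixer [(array([284.3, 177.5]), 0.44, array([ 0.5452, -0.2603,  0.    ]))]
stand [(array([287.2, 136.2]), 0.91, array([ 0.5616, -0.1985,  0.    ]))]
5.825
```

View pics/w1m.png

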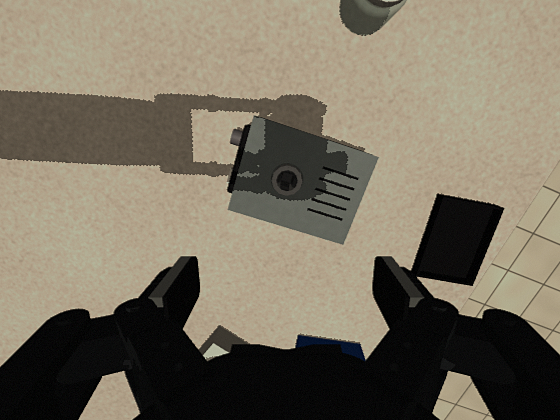

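View pics/w1h.png

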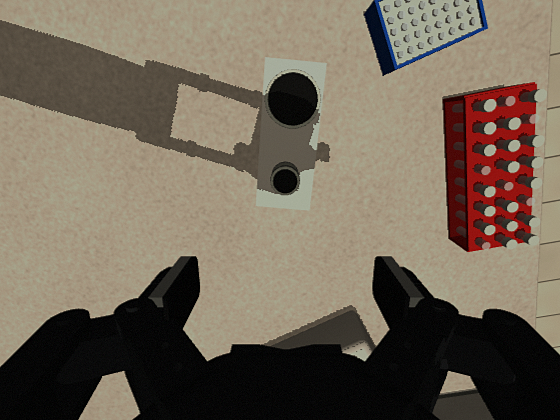

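```bash
python3 - <<'E'
from h import *
import pickle
T=snapshot("top");W=snapshot("wrist");C=snapshot("scene")
pickle.dump((T,W,C),open("s1.pkl","wb"))
def crop(s,c,r=30):
    x,y=map(int,c); return cv2.resize(s["img"][y-r:y+r,x-r:x+r],(400,400),interpolation=cv2.INTER_CUBIC)
a=np.hstack([crop(W,(286,180)),crop(T,(426,227))]);
cv2.imwrite("pics/c1.png",a[:,:,::-1])
a=np.hstack([crop(C,(300,182)),crop(T,(231,224))]);
cv2.imwrite("pics/c2.png",a[:,:,::-1])
E
```

```text
(no output)
```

View pics/c1.png

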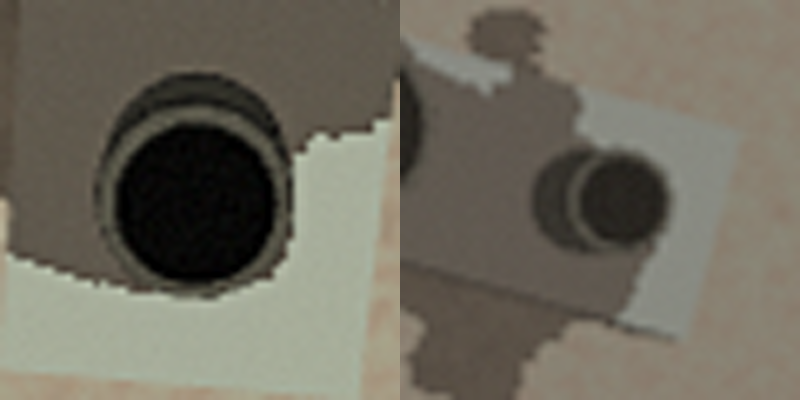

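View pics/c2.png

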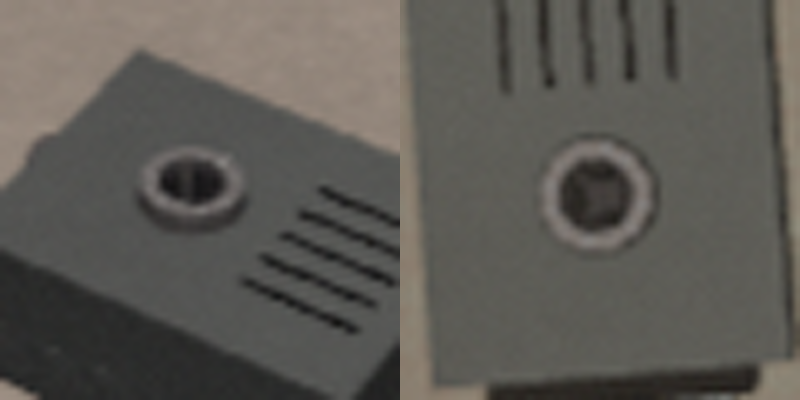

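```bash
python3 - <<'E'
from h import *
import pickle
T,W,C=pickle.load(open("s1.pkl","rb"))
print(atz(W,(284.8,180),.095),atz(T,(428.8,226.7),.095),tri([(W,(284.8,180)),(T,(428.8,226.7))]))
print(tri([(T,(230.2,222.75)),(C,(298.1,178.8))]),atz(T,(230.2,222.75),.083))
# stand corners at z .045
print(atz(W,(264,57),.045),atz(W,(256,206),.045),atz(W,(326,63),.045),atz(W,(309,210),.045))
print(current_joint_pos())
E
```

```text
[ 0.5485 -0.2474  0.095 ] [ 0.5477 -0.2462  0.095 ] [ 0.5478 -0.2498  0.0827]
[0.5587 0.2218 0.0845] [0.559  0.2221 0.083 ]
[ 0.5508 -0.0945  0.045 ] [ 0.4974 -0.287   0.045 ] [ 0.628  -0.1165  0.045 ] [ 0.5731 -0.3079  0.045 ]
[-0.4649  0.0827  1.6531 -0.      1.4059 -0.2734]
```

```bash
python3 - <<'E'
from h import *
r=rot((0.963,-0.268)).tolist(); x,y=.548,-.2475
move_to([x,y,.19],r)
print(move_straight([x,y,.066],v=.1,max_force=6),current_eef_pos(),current_wrist_force())
move_gripper(0.0); print(current_finger_gap(),current_wrist_force(),current_eef_pos())
w0=current_wrist_force()
print(move_straight([x,y,.20],v=.1)); pause(.2)
print(current_finger_gap(),current_wrist_force(),current_joint_pos(),current_time_s())
s=snapshot("wrist");save(s,"w2");c=snapshot("scene");save(c,"s2")
print(search_frame(c,"head_mid")[:1],place_of(c,"head_mid")[:1],proj(c,[x,y,.204]))
E
```

```text
False [ 0.5487 -0.2479  0.0669] [-0.2501  0.0577 -0.2974]
0.406263893099355 [-2.8458  0.3471  5.8039] [ 0.5482 -0.2476  0.0668]
False
0.40954352661295235 [ 0.4186 -0.3614 -2.968 ] [-0.4656  0.1338  1.7809 -0.      1.2281 -0.1942] 10.1083
[{'bbox': [128.2, 255.2, 156.0, 286.5], 'score': 0.81}] [{'pixel': [142.3, 264.7], 'score': 0.89}] [141.8361 267.514 ]
```

View pics/w2.png

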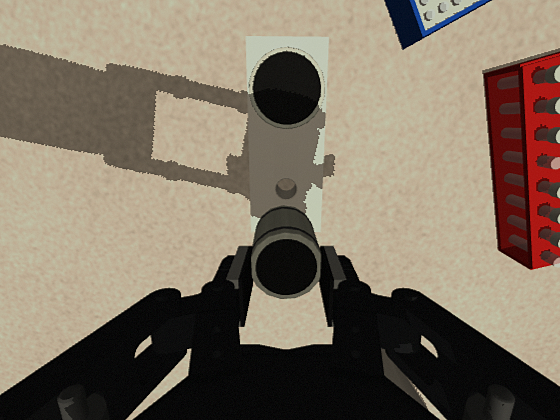

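View pics/s2.png

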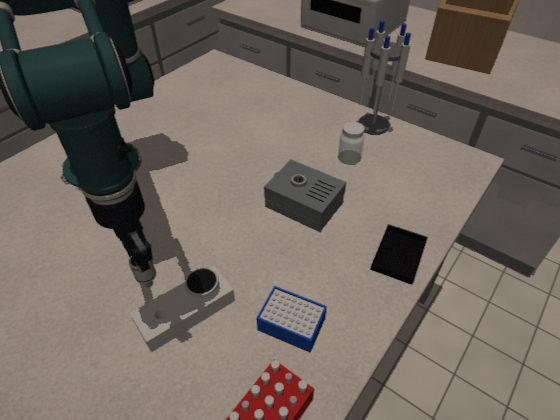

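```bash
python3 - <<'E'
from h import *
import pickle
r=rot((0.95,0.31)).tolist(); x,y=.559,.222
e=current_eef_pos(); 
move_to([x,y,.22],r); pause(.4)
print(current_eef_pos(),current_joint_pos(),current_time_s(),current_wrist_force())
s=snapshot("wrist");save(s,"w3");c=snapshot("scene");save(c,"s3");t=snapshot("top");save(t,"t3")
pickle.dump((t,s,c,current_eef_pos(),current_tcp_rot()),open("s3.pkl","wb"))
def crop(s,c,r=30):
    a,b=map(int,c); return cv2.resize(s["img"][b-r:b+r,a-r:a+r],(400,400),interpolation=cv2.INTER_CUBIC)
cv2.imwrite("pics/c3.png",np.hstack([crop(c,(300,160),40),crop(s,(286,262),45)])[:,:,::-1])
E
```

```text
[0.5592 0.2216 0.22  ] [ 0.3359  0.1207  1.757  -0.      1.2639  0.0212] 12.425 [-0.7224  0.061  -2.5798]
```

View pics/w3.png

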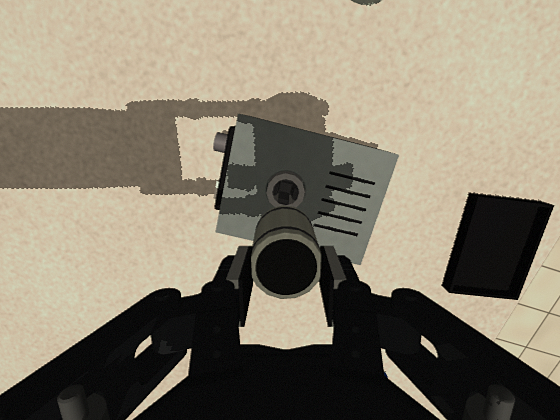

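View pics/c3.png

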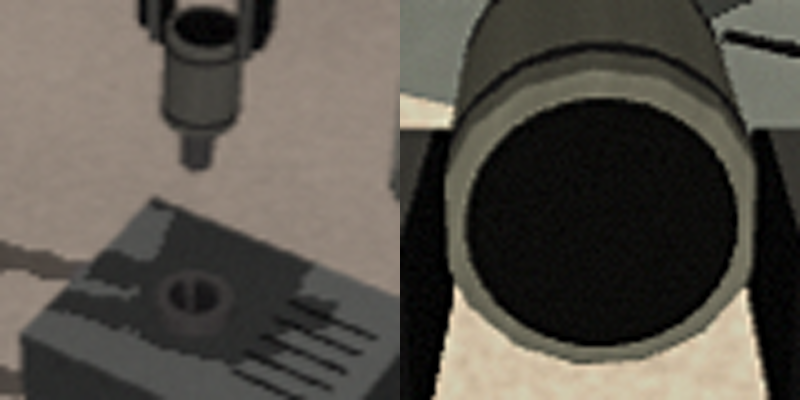

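View pics/s3.png

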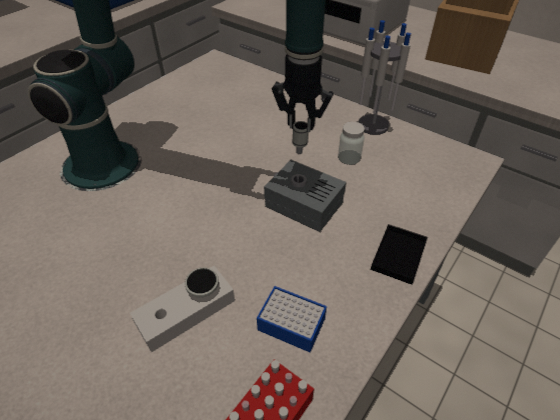

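```bash
python3 - <<'E'
from h import *
import pickle
t,s,c,e,r=pickle.load(open("s3.pkl","rb"))
print(e, atz(s,(285.95,266.45),.2482), atz(c,(298.9,152.9),.168),proj(c,[*e[:2],.168]))
for z in(.08,.083,.086):print("bush",z,atz(s,(286,191),z),atz(c,(298.7,178.7),z),atz(t,(230.2,222.75),z))
b=(286,191);R=26
a=cv2.resize(s["img"][b[1]-R:b[1]+R,b[0]-R:b[0]+R],(416,416),interpolation=cv2.INTER_CUBIC)
cv2.imwrite("pics/c4.png",a[:,:,::-1])
E
```

```text
[0.559  0.2219 0.22  ] [0.5602 0.2216 0.2482] [0.5575 0.2223 0.168 ] [299.3202 153.2128]
bush 0.08 [0.5605 0.2216 0.08  ] [0.5567 0.227  0.08  ] [0.559  0.2224 0.08  ]
bush 0.083 [0.5603 0.2223 0.083 ] [0.5586 0.2242 0.083 ] [0.559  0.2221 0.083 ]
bush 0.086 [0.56  0.223 0.086] [0.5605 0.2214 0.086 ] [0.559  0.2218 0.086 ]
```

View pics/c4.png

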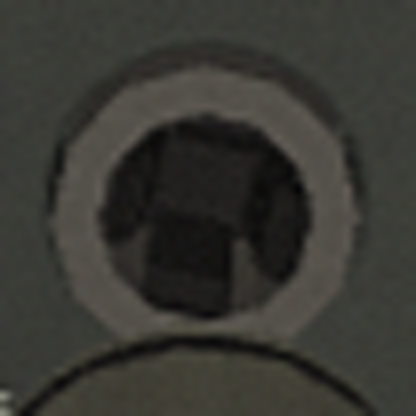

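```bash
python3 - <<'E'
from h import *
x,y=.559,.222
move_straight([x,y,.145],v=.1);pause(.3)
w0=np.array(current_wrist_force());print(w0,current_eef_pos())
print(move_straight([x,y,.124],v=.02,max_force=5))
z=current_eef_pos()[2];print(current_eef_pos(),current_wrist_force()-w0,current_finger_gap())
if z<.127:
    for k in range(12):
        z-=.001
        h=move_straight([x,y,z],v=.01,max_force=10)
        f=np.array(current_wrist_force())-w0;print(k,h,current_eef_pos(),f)
        if f[2]>9 or h:break
print(current_finger_gap(),current_time_s())
c=snapshot("scene");save(c,"s4");w=snapshot("wrist");save(w,"w4")
cv2.imwrite("pics/c5.png",cv2.resize(c["img"][130:230,250:350],(500,500),interpolation=cv2.INTER_CUBIC)[:,:,::-1])
E
```

```text
[-0.0042 -0.4213 -1.7112] [0.5594 0.2222 0.1457]
False
[0.5593 0.2221 0.1242] [1.2457 1.3611 0.1934] 0.40618824943081056
0 False [0.5593 0.2221 0.1234] [ 1.9431  1.2154 -0.0135]
1 False [0.5593 0.2221 0.1223] [2.4603 0.687  1.5258]
2 False [0.5593 0.2221 0.1213] [3.2684 0.4851 1.3459]
3 False [0.5593 0.2221 0.1203] [2.7702 0.6532 1.4031]
4 False [0.5593 0.2221 0.1193] [2.763  1.7502 1.4103]
5 False [0.5593 0.2221 0.1183] [4.3736 1.5085 1.7683]
6 False [0.5592 0.2221 0.1173] [4.017  1.3349 1.944 ]
7 False [0.5593 0.2221 0.1162] [4.7614 2.11   1.9527]
8 False [0.5593 0.2221 0.1153] [5.1057 1.542  2.0665]
9 False [0.5593 0.2221 0.1143] [4.6996 2.724  2.7655]
10 False [0.5594 0.2221 0.1133] [3.491  0.759  3.8615]
11 False [0.5594 0.2221 0.1124] [5.8771 1.6783 3.2644]
0.4100342689215252 17.975
```

View pics/c5.png

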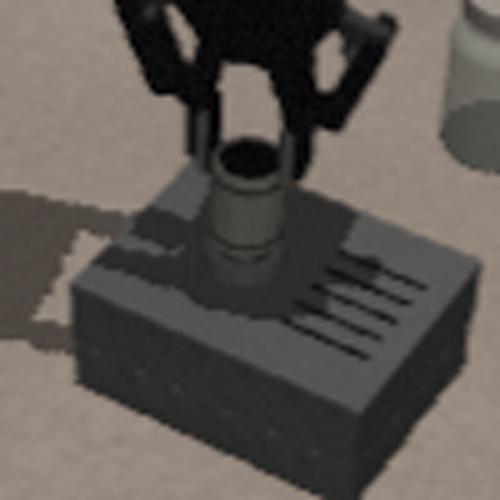

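The shank is in the mouth. A side load of about 5 N in +x has built up, so I'll shift about 0.6 mm to relieve it and keep pressing.

```bash
python3 - <<'E'
from h import *
w0=np.array([0,-.42,-1.71])
x,y=.5597,.2222; z=current_eef_pos()[2]
for k in range(18):
    z-=.0008
    h=move_straight([x,y,z],v=.01,max_force=12)
    f=np.array(current_wrist_force())-w0;print(k,h,current_eef_pos(),f,round(current_finger_gap(),4))
    if f[2]>11 or h:break
print(current_time_s())
E
```

```text
0 False [0.5597 0.2222 0.1117] [4.7161 0.6114 4.5043] 0.4093
1 False [0.5597 0.2222 0.1109] [3.0708 2.121  5.751 ] 0.4082
2 False [0.5597 0.2222 0.1102] [3.848  0.4843 6.3466] 0.4124
3 False [0.5597 0.2222 0.1095] [3.1867 1.9444 7.8323] 0.4059
4 False [0.5598 0.2222 0.1089] [2.6272 1.7197 9.2723] 0.4106
5 False [0.5598 0.2222 0.1083] [2.0866 0.2651 9.5928] 0.4084
6 False [0.5598 0.2222 0.1077] [1.9912 0.3088 9.4901] 0.4096
7 False [0.5599 0.2222 0.1071] [ 1.8029  0.526  11.2262] 0.4069
20.075
```

```bash
python3 - <<'E'
from h import *
w0=np.array([0,-.42,-1.71])
x,y=.5599,.2222; z=.1060
for k in range(30):
    z-=.0004
    h=move_straight([x,y,z],v=.01,max_force=8)
    f=np.mean([current_wrist_force() for _ in range(3)],0)-w0;print(k,h,round(z,4),current_eef_pos(),f)
    if f[2]>19.5 or h:break
print(current_time_s(),current_finger_gap())
E
```

```text
0 False 0.1056 [0.56   0.2222 0.1068] [-0.3923  0.0319 12.4534]
1 False 0.1052 [0.56   0.2222 0.1065] [ 0.5985 -0.5773 12.4747]
2 False 0.1048 [0.56   0.2222 0.1062] [ 1.4854  0.9028 12.5798]
3 False 0.1044 [0.56   0.2222 0.106 ] [ 0.1156 -0.6494 12.7384]
4 False 0.104 [0.56   0.2222 0.1057] [ 0.763   0.2155 13.4676]
5 False 0.1036 [0.5601 0.2222 0.1054] [ 0.7357  0.2126 13.6766]
6 False 0.1032 [0.5601 0.2222 0.1051] [ 0.5054 -0.5667 13.8698]
7 False 0.1028 [0.5601 0.2222 0.1048] [-0.3107 -0.5741 14.8314]
8 False 0.1024 [0.5601 0.2223 0.1046] [-0.6872 -0.3108 15.1326]
9 False 0.102 [0.5601 0.2222 0.1045] [-2.4602 -0.3494 17.1898]
10 False 0.1016 [0.5602 0.2223 0.1044] [-2.5088 -1.1598 18.3418]
11 False 0.1012 [0.5602 0.2223 0.1043] [-1.5444 -1.9809 20.0627]
23.075 0.4037904573322615
```

```bash
python3 - <<'E'
from h import *
w0=np.array([0,-.42,-1.71])
x,y=.5601,.2222
for z in(.1009,.1006):
    move_straight([x,y,z],v=.01,max_force=8); f=np.mean([current_wrist_force() for _ in range(3)],0)-w0;print(z,current_eef_pos(),f)
    if f[2]>21.5:break
move_straight([x,y,.1037],v=.02); print(current_eef_pos(),current_wrist_force()-w0)
move_gripper(1.0); print(current_finger_gap(),current_eef_pos())
move_straight([x,y,.20],v=.1);pause(.3);print(current_wrist_force(),current_time_s())
c=snapshot("scene");save(c,"s5");w=snapshot("wrist");save(w,"w5")
cv2.imwrite("pics/c6.png",cv2.resize(c["img"][130:230,250:350],(500,500),interpolation=cv2.INTER_CUBIC)[:,:,::-1])
E
```

```text
0.1009 [0.5603 0.2223 0.1042] [-2.4622 -1.0334 22.0294]
[0.56   0.2222 0.1046] [ 1.5366  0.4141 10.903 ]
1.0017036149844138 [0.5596 0.222  0.1032]
[-0.1836  0.8547 -0.3791] 25.5833
```

View pics/c6.png

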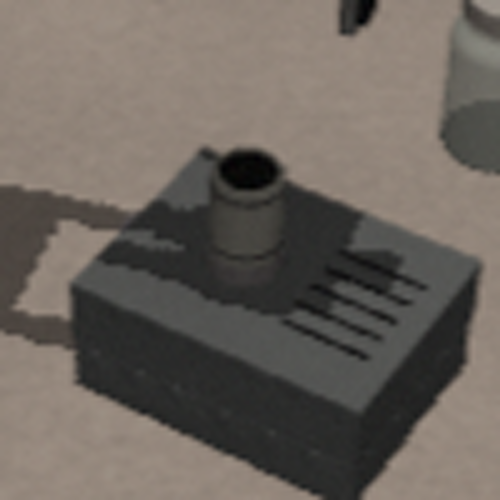

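View pics/w5.png

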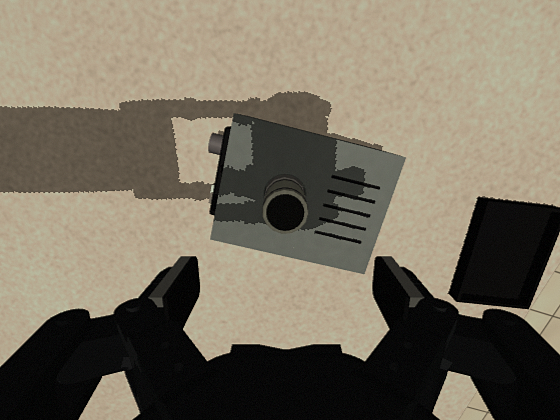

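The head sits upright with its shoulder on the bush and no visible gap. As an independent check, I'll press its flat top gently with the shut fingers.

```bash
python3 - <<'E'
from h import *
x,y=.560,.222
move_gripper(0.0)
move_straight([x,y,.152],v=.1);pause(.3)
w0=np.mean([current_wrist_force() for _ in range(5)],0);print(w0,current_eef_pos())
print(move_straight([x,y,.132],v=.01,max_force=4)); z=current_eef_pos()[2]
print(current_eef_pos(),current_wrist_force()-w0)
for k in range(30):
    z-=.0004
    h=move_straight([x,y,z],v=.01,max_force=8)
    f=np.mean([current_wrist_force() for _ in range(3)],0)-w0;print(k,h,round(z,4),current_eef_pos(),f)
    if f[2]>20 or h:break
move_straight([x,y,.20],v=.08);pause(.2)
print(current_time_s(),current_wrist_force())
c=snapshot("scene");save(c,"s6");w=snapshot("wrist");save(w,"w6");t=snapshot("top")
a=cv2.resize(c["img"][130:210,260:340],(400,400),interpolation=cv2.INTER_CUBIC);b=cv2.resize(w["img"][150:250,235:335],(400,400),interpolation=cv2.INTER_CUBIC)
cv2.imwrite("pics/c7.png",np.hstack([a,b])[:,:,::-1])
for l in("plate_mid","tip_box_mid","jar_mid","head_mid"):
    print(l,[(n,np.round(place_of(q,l)[0]["pixel"],1)) for n,q in(("c",c),("t",t)) if place_of(q,l)])
E
```

```text
[0.8184 0.0238 0.4805] [0.5605 0.2222 0.1528]
False
[0.56   0.222  0.1321] [-0.2181 -0.473  -1.484 ]
0 False 0.1317 [0.56   0.222  0.1316] [-1.1403  0.3414 -0.631 ]
1 False 0.1313 [0.56   0.222  0.1312] [-0.8928  0.497  -0.5568]
2 False 0.1309 [0.56   0.222  0.1308] [-0.4204 -0.0739  0.3484]
3 False 0.1305 [0.56   0.222  0.1304] [-1.1538  0.4879 -0.692 ]
4 False 0.1301 [0.56  0.222 0.13 ] [-1.3432 -0.305  -0.1323]
5 False 0.1297 [0.56   0.222  0.1296] [-0.3553 -0.2509 -1.6083]
6 False 0.1293 [0.56   0.222  0.1292] [-1.2744 -0.4765 -0.0425]
7 False 0.1289 [0.56   0.222  0.1288] [-1.0988  0.2854 -1.022 ]
8 False 0.1285 [0.56   0.222  0.1284] [-0.6071 -0.1828 -0.6681]
9 False 0.1281 [0.56  0.222 0.128] [-0.9031 -0.687  -0.9637]
10 False 0.1277 [0.56   0.222  0.1276] [-0.815  -0.2342 -1.1593]
11 False 0.1273 [0.56   0.222  0.1272] [-0.9151 -0.404   0.0833]
12 False 0.1269 [0.56   0.222  0.1268] [-1.943  -0.1241 -0.5103]
13 False 0.1265 [0.56   0.222  0.1264] [-0.7373  0.5414 -1.2561]
14 False 0.1261 [0.56  0.222 0.126] [-1.4334 -0.6491 -0.0303]
15 False 0.1257 [0.56   0.222  0.1256] [-0.
[... 479 characters left out ...]
lse 0.1225 [0.56   0.222  0.1224] [-1.0694 -0.3583  0.1661]
24 False 0.1221 [0.56  0.222 0.122] [-1.2811 -0.5326  0.5385]
25 False 0.1217 [0.56   0.222  0.1216] [-0.7893 -0.0468 -1.6333]
26 False 0.1213 [0.5599 0.222  0.1212] [-0.9127  1.0157 -0.593 ]
27 False 0.1209 [0.56   0.222  0.1208] [-0.7111  0.2925 -0.6773]
28 False 0.1205 [0.56   0.222  0.1204] [-0.6119  0.7284 -0.9475]
29 False 0.1201 [0.56  0.222 0.12 ] [-0.2831 -0.2841 -0.1155]
38.3833 [ 0.528  -0.5535 -0.9926]
plate_mid [('c', array([195.7, 282.8])), ('t', array([383.8, 218.8]))]
tip_box_mid [('c', array([292.9, 318.3])), ('t', array([352.7, 140.8]))]
jar_mid [('c', array([353.1, 143.5]))]
head_mid [('c', array([300.7, 171.3]))]
```

View pics/c7.png

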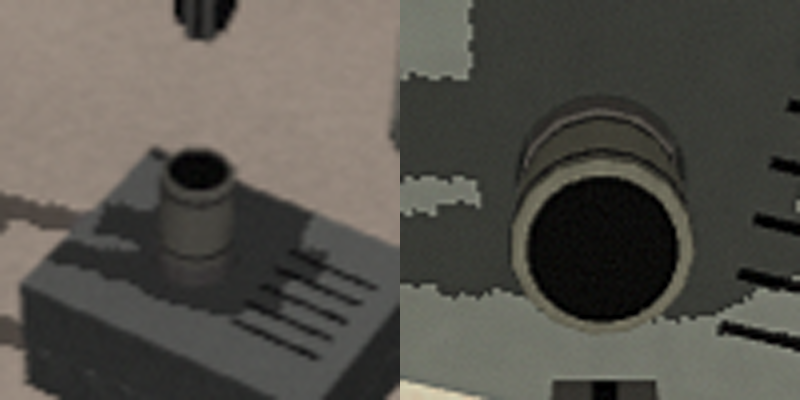

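View pics/s6.png

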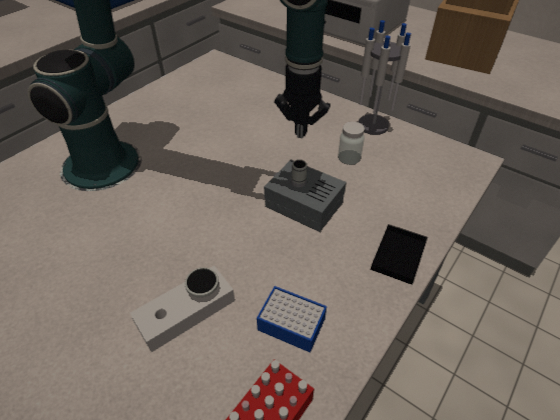

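The shut fingers went 12 mm below the expected top without touching anything. Before acting I'll find out why: either the head is hollow or it isn't where I think it is.

```bash
python3 - <<'E'
from h import *
w=snapshot("wrist");c=snapshot("scene");t=snapshot("top");save(t,"t7")
# wrist head top centre crop (602-400,248)/4 ; scene ellipse centre (197,170)/5
hw=(235+202/4-.5,150+248/4-.5); hc=(260+198/5-.5,130+170/5-.5)
print(hw,hc,tri([(w,hw),(c,hc)]),[atz(q,p,.1327) for q,p in((w,hw),(c,hc))],current_eef_pos(),current_finger_gap(),current_time_s())
# bottom shoulder line, axis
print(proj(c,[.56,.222,.1327]),proj(c,[.56,.222,.0827]),proj(w,[.56,.222,.1327]))
# fingertip location in scene
print(proj(c,[.56,.222,current_eef_pos()[2]-.008]))
cv2.imwrite("pics/c8.png",cv2.resize(c["img"][90:210,240:360],(600,600),interpolation=cv2.INTER_CUBIC)[:,:,::-1])
E
```

```text
(285.0, 211.5) (299.1, 163.5) [0.5599 0.2222 0.1357] [array([0.5605, 0.2215, 0.1327]), array([0.5575, 0.225 , 0.1327])] [0.56  0.222 0.2  ] 0.00132792326770595 39.3833
[299.2338 164.5128] [298.6499 179.4574] [284.566  210.7371]
[299.9793 145.4329]
```

View pics/c8.png

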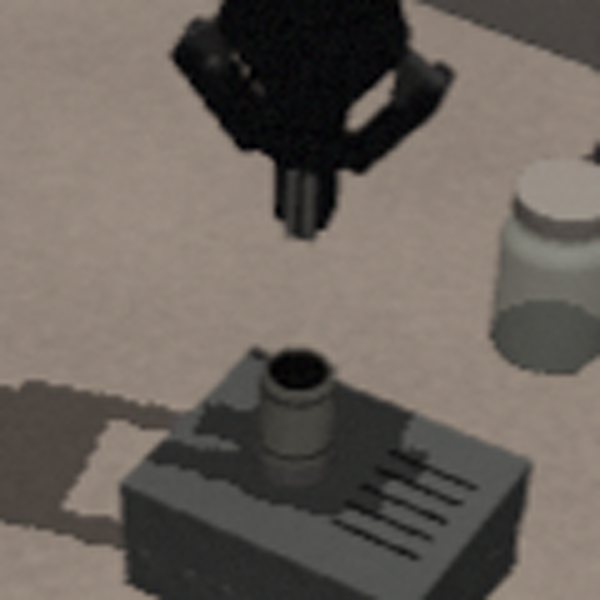

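View pics/w6.png

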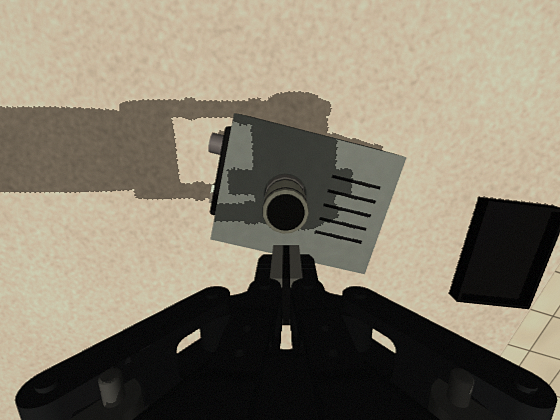

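```bash
python3 - <<'E'
from h import *
x,y=.560,.222
move_straight([x,y,.124],v=.15);pause(.1)
w0=np.mean([current_wrist_force() for _ in range(5)],0)
h=move_straight([x,y,.108],v=.008,max_force=4);z=current_eef_pos()[2]
print(h,current_eef_pos(),current_wrist_force()-w0,current_time_s())
if h:
    h=move_straight([x,y,z-.004],v=.006,max_force=16)
    for _ in range(3): print(h,current_eef_pos(),current_wrist_force()-w0,current_time_s())
E
```

```text
True [0.56   0.222  0.1135] [-0.2985  0.9299  4.5047] 41.425
False [0.5613 0.2224 0.113 ] [-5.4226 -1.7768 15.7467] 42.075
False [0.5613 0.2224 0.113 ] [-5.4226 -1.7768 15.7467] 42.075
False [0.5613 0.2224 0.113 ] [-5.4226 -1.7768 15.7467] 42.075
```

Contact is stiff: 0.5 mm for 11 N, with no creep. That means the head is home, so I'll retreat, check and hand in.

```bash
python3 - <<'E'
from h import *
move_straight([.56,.222,.22],v=.12);pause(.2)
print(current_wrist_force(),current_time_s())
c=snapshot("scene");save(c,"s9")
job_done(); print(current_time_s())
cv2.imwrite("pics/c9.png",cv2.resize(c["img"][100:340,120:400],(700,600),interpolation=cv2.INTER_CUBIC)[:,:,::-1])
E
```

```text
[ 0.7782 -0.4751  0.2788] 43.35
the job is handed in; nothing more can be done
the job is handed in; nothing more can be done
```

The narrow head is out of the stand and fully seated in the mixer's socket. The job was handed in at about 43.4 s of the 53 s allowed.

**Seating:** I gripped the head by its barrel and lowered it into the socket. I shifted about 0.6 mm on the way down to ease a side load of about 5 N. Resistance rose gradually to about 15 N. With the tool at z ≈ 0.1045 m it turned stiff, which I took as the shoulder landing on the bush. I stopped at 22 N, below the 34 N limit, eased off and released.

**Checks that agreed:**
- Pictures after release show the head upright with its shoulder on the bush and no visible gap.
- A press on the head's top with shut fingers, to about 16 N, met a stiff stop: about 0.5 mm for 11 N, with no further sinking.
- The other head, the tip box and the jar still looked in place in the scene picture taken before that last press.
- The force reading was about zero after the final retreat.

**Checks that disagreed or failed:**
- **First press:** it met nothing, because the shut fingertips stand about 19 mm behind the tool point. I had expected them 8 mm ahead of it, as given. The second press, about 6 mm lower, met the top.
- **Head height:** the cameras put the head's top about 3 mm higher than the arm readings did. That is roughly their error, so the force readings are the stronger evidence that it is home.
- **Not checked:** I had no direct reading of the leaf spread or drive travel. I also took a last scene picture just before handing in but did not view it.

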